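# Tongs: lift the red stopper over the open bottle

### The arm

A 6-joint arm with a two-finger parallel gripper is mounted at the origin on the work surface. World frame = base frame: x ahead of the robot, y to its left, z up, the work surface at z = 0. Lengths are in m, angles in rad, forces in N, time in s.
With the tool pointing down it reaches from about 0.325 to 0.775 m from the base axis. Payload 9.3 kg.
Tool frame: the origin (TCP) lies at the very end of the fingers, on their centre line; the grasp point (between the pads) lies manip.hold_point_z behind it (manip.hold_point_z is the distance from the TCP to the grasp point, in m); z points along the fingers, x is the direction in which the jaws open and shut, and the axes are right-handed (so a half turn about z gives the same grasp; the last joint's range is limited). The gripper opens to 85 mm and grips with 20 to 120 N. Pads are 22 mm wide; open, the fingers measure 114 mm over their backs; the gripper's body (76 mm by 85 mm) begins 54 mm behind the grasp point. The pads swing forward as they close: fully open they stand 13 mm farther back than shut.
Start: joints at [1.119, 0.259, 0.021, 1.334, 0, 1.418], TCP at [0.162, 0.526, 0.231] pointing down, gripper open.
Joint ranges: [-3.04, 3.04], [-0.91, 1.82], [-1.04, 1.36], [-1.92, 1.95], [-1.52, 1.45], [-3.14, 3.14]. Speed limits (rad/s): [2.22, 2.22, 2.79, 3.14, 3.14, 3.14].

### API

Orientations are given as a unit quaternion [w, x, y, z].
In Python, from rig import manip gives the robot as it stands. The module is installed in compiled form; this text tells all that it offers.
- The arm moves only by the tool step_arm, never from a script. Its argument "motion" is a list of rows, each a list of 2 entries, a list of its own where there are three numbers: the shift along the tool's x, y, z in m, then the turn, a rotation vector about the tool's x, y, z in degrees. In form: [[[x, y, z], [wx, wy, wz]], ...]. A call has 1 to 20 rows; each row is the pose to reach, as a shift and turn from the pose commanded when the call began, along the tool's axes at that moment; what a row does not reach only later rows make up. A row lasts 1/12 s, in which the tool goes at most 41.7 mm and 7.16 degrees, less where a joint would pass 70% of its speed; a pose out of reach is approached as far as the arm can. A call with a gripper value outside its range is refused whole. "gripper" is the finger opening in m, from 0 to 0.0854, set as the call begins (left out, the last holds). The fingers move at their own pace and stop on an object; the grip force is fixed at half the most. Time passes only in rows, so rows that repeat a pose let the fingers close. It gives the time, the measured TCP pose, the force and the opening at its end, in the units of the state.
- manip.sense(): the state, without advancing time (a new reading comes with each control period).
- manip.read_camera(name): name is "scene" or "top" or "wrist"; returns a dict with "image" (480x640x3 uint8, red, green, blue), "mtx" (3x3 intrinsics, pixels), "T" (4x4, takes a point from camera to world coordinates). Camera axes: x right, y up, looking along -z (the intrinsics and any distortion apply to the point x, -y, -z); pixel columns grow to the right and rows downward; lengths in m; the calibration is good to about 2 mm. A picture is of the moment at which its call begins. There is no depth.
- manip.finish_job(): hands the job in, once; it reports no verdict.
The state is a dict: "time": time; "joints": joint angles; "dq": joint speeds; "tau": joint torques, N m; "eef_pos": TCP position; "eef_rot": TCP orientation; "force": force on the tool from outside, world axes, zero at the start; "moment": the same for the moment, N m; "grip_width": finger opening in m.
Only numpy, scipy, OpenCV 4.12 (cv2) and the standard library are available. Lean on these libraries where they do the work, as an engineer would, in place of code of your own. Each camera call takes 0.05 s, during which the arm holds its last target. There are 200 camera calls.

### The job

The stoppers are clean and must not be touched by the gripper: pick up the tongs by their black finger grips, close their jaws on the grip of the red stopper in the drying rack and lift it straight out. Carry it with the tongs to the open amber bottle and finish holding it there, upright and still, centred over the bottle's mouth with a few centimetres of air between the plug and the rim; do not put it down or let go. Leave the bottle, the other stoppers, the tablet jar and the blue carton undisturbed.

Things in the scene. Friction and masses are not known exactly. Their poses are not given: they have to be found in the camera images.
- tongs: steel tongs lying on edge on the counter: two flat sprung arms joined by a bow, opening level. Origin: underside, on the midline between the two black finger grips. x along the midline to the jaws, y across (the way the arms close), z up. 205 mm long: bow hinge at x = -85 mm, jaws from x = 80 to 120 mm. 85 g, balanced about the origin
- tongs_grip (a point): midway between the black finger grips, 18 mm above the tongs' underside, axes as tongs. Grips: upright flat pads 40 mm long (x), 34 mm tall; 55 mm over their outer faces when open, 39 mm with the jaws closed on a stopper. Grasp from above, closing along y. Sprung open: 3 N moves them, 5 N closes the jaws to 22 mm. Squeezed to 48-50 mm they can be carried, jaws still 45 mm apart
- tongs_jaws (a point): midway between the rubber-faced jaws, 100 mm ahead of tongs_grip along x, 12 mm above the tongs' underside. Each jaw is 40 mm long (x), 4 mm thick, 18 mm tall (9 mm above and below this point); inner gap 56 mm when open, shrinking 2.2 mm for each 1 mm the grips are squeezed together
- tongs_arm_l (a joint): angle of each tongs arm: 0 fully open, about 0.09 rad with the jaws closed on a stopper, 0.145 at most (jaws shut on nothing)
- rack: white fixed drying rack, 70 x 200 x 30 mm tall, origin at the centre of its underside, long side along its y; three round blind holes 20 mm across and 22 mm deep in a row along its y, at -65, 0 and +65 mm
- stopper_red_grip (a point): centre of the round grip (head) of the red plug stopper standing in a rack hole; z along the stopper, up. Grip 22 mm across, 24 mm tall (12 mm above and below this point); below it a collar 28 mm across, 4 mm thick, resting on the rack's top, then a plug 16 mm across, 18 mm long, in the hole. Plug's lower end is 34 mm below this point. 20 g
- stopper_grey_grip (a point): the same point of the grey stopper, same shape, in another hole
- stopper_blue_grip (a point): the same point of the blue stopper, same shape, in another hole
- bottle_mouth (a point): centre of the open mouth, at rim height, of the loose amber glass medicine bottle, z up: 100 mm tall, body 58 mm across, neck 31 mm across outside and 23 mm inside, on the counter
- jar_mid (a point): white tablet jar with green lid, 60 mm across, 85 mm tall, standing on the counter at one side; a bystander. Point at its centre, half-way up
- carton_mid (a point): blue carton with white panel, 50 x 90 x 60 mm tall, standing on the counter at one side; a bystander. Point at its centre, half-way up

How it is judged:
On the way, in this order (a step that is already met when the one before it is completed fails the run):
1. the gripper holds the tongs lifted at least 15 mm off the counter, the red stopper still in its place (height (world z) of tongs above 0.015 m and contact force between the fingers and tongs above 1 N and distance of stopper_red_grip from where it was at the start of the episode below 0.01 m), for 0.1 s.
2. the red stopper is pinched in the tongs and lifted clear of the rack (its grip centre at least 80 mm above the counter) (height (world z) of stopper_red_grip above 0.08 m and contact force between tongs and stopper_red above 0.4 N and contact force between the fingers and tongs above 1 N and not (contact force between stopper_red and the fingers above 0.05 N) and not (contact force between stopper_red and rack above 0.05 N) and not (contact force between stopper_red and bottle above 0.05 N)), for 0.2 s.
At the end, for the whole second after the job is handed in: Gripper holds the tongs, tongs hold the red stopper, neither gripper, rack nor bottle touches it: within 20 mm of the centre of the bottle's mouth, plug end 8 to 100 mm above the rim, within 20 degrees of upright, under 30 mm/s; bottle upright (horizontal distance between stopper_red_grip and bottle_mouth below 0.02 m and z of stopper_red_grip in the frame of bottle_mouth between 0.042 and 0.134 m and angle between stopper_red_grip's own z axis and vertical below 0.35 rad and linear speed of stopper_red below 0.03 m/s and contact force between tongs and stopper_red above 0.4 N and contact force between the fingers and tongs above 1 N and not (contact force between stopper_red and the fingers above 0.05 N) and not (contact force between stopper_red and rack above 0.05 N) and not (contact force between stopper_red and bottle above 0.05 N) and angle between bottle_mouth's own z axis and vertical below 0.1 rad); the arm keeps its last pose, push and grip.
It fails at once if the gripper or arm touches a stopper (contact force between any of the fingers, the arm and stopper_red above 0.2 N or contact force between any of the fingers, the arm and stopper_grey above 0.2 N or contact force between any of the fingers, the arm and stopper_blue above 0.2 N).
It fails at once if the bottle is pushed more than 20 mm or tipped (distance of bottle_mouth from where it was at the start of the episode above 0.02 m or angle between bottle_mouth's own z axis and vertical above 0.3 rad).
It fails at once if another stopper leaves its place (more than 10 mm) (distance of any of stopper_grey_grip, stopper_blue_grip from where it was at the start of the episode above 0.01 m).
It fails at once if the tablet jar or the carton is moved more than 20 mm (distance of any of jar_mid, carton_mid from where it was at the start of the episode above 0.02 m).
It also fails if it takes over 54 s, if anything falls off the work surface, if the arm or the gripper's body presses on something with over 40 N, if the wrist force passes 120 N, or if a joint passes its speed limit or range.

## Working session

There is one attempt and no reset: what is moved stays moved. The work goes in short steps, Python scripts to look and compute and a tool call to move; the robot and the scene stay as the last step left them, time stands still between calls to the robot, and variables do not carry over. Pictures are saved under pics/ and viewed, about 8 in all and at most 12, crops included, and the job is handed in when it is done.

Besides the shell and the picture viewer there is one more tool, called after "Request:" as name(argument=value, ...) on one line, values as JSON. step_arm: Moves the arm, as the interface text tells. Its arguments: {"type":"object","properties":{"motion":{"type":"array","items":{"type":"array"}},"gripper":{"type":"number"}},"required":["motion"]}

```bash
mkdir -p pics; cat > h.py <<'E'
import numpy as np, cv2
from rig import manip
def shot(n,f):
    d=manip.read_camera(n); cv2.imwrite(f,cv2.cvtColor(d["image"],cv2.COLOR_RGB2BGR)); np.savez(f.replace('.png','.npz'),**{k:d[k] for k in("image","mtx","T")}); return d
def ray(d,u,v):
    K=d["mtx"]; p=np.linalg.solve(K,[u,v,1.]); r=d["T"][:3,:3]@np.array([p[0],-p[1],-p[2]]); return d["T"][:3,3],r
def onz(d,u,v,z):
    o,r=ray(d,u,v); return o+r*(z-o[2])/r[2]
def proj(d,P):
    q=np.linalg.inv(d["T"])@np.append(P,1); p=d["mtx"]@np.array([q[0],-q[1],-q[2]]); return p[:2]/p[2]
def two(d1,p1,d2,p2):
    o1,r1=ray(d1,*p1);o2,r2=ray(d2,*p2);A=np.c_[r1,-r2];s=np.linalg.lstsq(A,o2-o1,rcond=None)[0]
    a=o1+s[0]*r1;b=o2+s[1]*r2;return (a+b)/2,np.linalg.norm(a-b)
E
python3 - <<'E'
from h import *
for n in("scene","top"):
    d=shot(n,f"pics/{n}1.png"); print(n,d["T"].round(3).tolist(),d["mtx"].round(1).tolist(),[k for k in d])
print(manip.sense(),manip.hold_point_z)
E
```

```text
scene [[-0.839, -0.385, 0.385, 0.892], [0.544, -0.613, 0.573, 0.568], [0.016, 0.69, 0.724, 0.814], [0.0, 0.0, 0.0, 1.0]] [[473.3, 0.0, 320.1], [0.0, 473.3, 240.6], [0.0, 0.0, 1.0]] ['image', 'mtx', 'T']
top [[0.013, 0.992, -0.126, 0.369], [-1.0, 0.01, -0.029, -0.019], [-0.028, 0.126, 0.992, 1.183], [0.0, 0.0, 0.0, 1.0]] [[554.1, 0.0, 314.2], [0.0, 554.1, 242.0], [0.0, 0.0, 1.0]] ['image', 'mtx', 'T']
{'time': 0.1, 'joints': array([ 1.11943012e+00,  2.59107566e-01,  2.08316199e-02,  1.33367064e+00,
       -3.49044798e-06,  1.41817085e+00]), 'dq': array([ 5.99076735e-04, -1.43703962e-03,  3.46426115e-05, -2.61865966e-04,
        1.01020775e-03,  3.92385819e-04]), 'tau': array([ 3.57889694e-03, -5.56696773e+01,  3.45070839e+01,  1.16810753e-02,
       -1.53802262e-04, -1.92292219e-05]), 'eef_pos': array([0.16178479, 0.5254099 , 0.23073963]), 'eef_rot': array([ 2.68862943e-04,  8.04461469e-01,  5.94004557e-01, -5.08420665e-04]), 'force': array([0.96536939, 0.49565593, 0.46620628]), 'moment': array([-0.02633815,  0.00400327,  0.05634881]), 'grip_width': 0.08519019122509489} 0.0187
```

View pics/scene1.png

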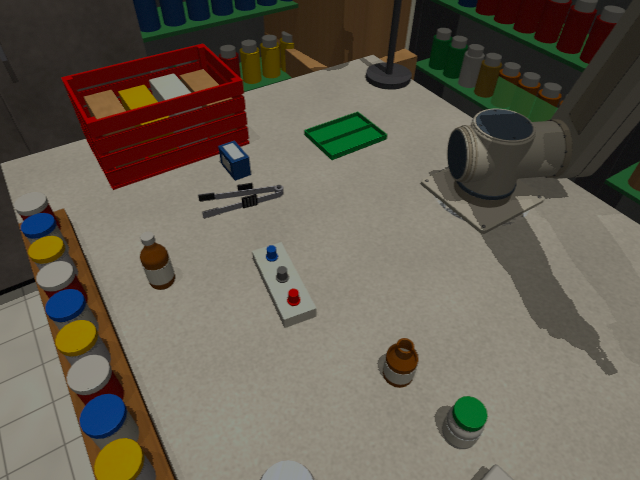

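View pics/top1.png

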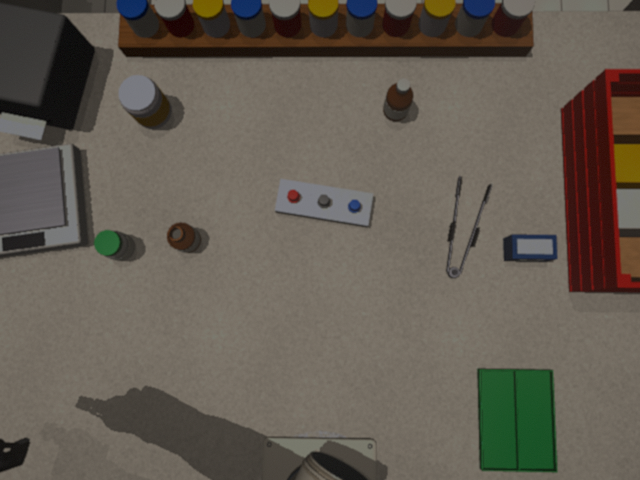

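The top view shows the tongs with bow at about (454,272) and jaw tips at (459,178) and (488,186). Black grips are at (451,231) and (475,238). The stoppers are red (293,196), grey (323,200) and blue (355,206); the open bottle's mouth is at (177,233). In the scene view the red stopper is at (294,297) and the bottle mouth at (404,346).

```bash
cat > m.py <<'E'
from h import *
t=dict(np.load('pics/top1.npz'));s=dict(np.load('pics/scene1.npz'))
def cen(d,f,box):
    x0,y0,x1,y1=box; im=d["image"][y0:y1,x0:x1].astype(int); m=f(im); ys,xs=np.nonzero(m); return np.array([xs.mean()+x0,ys.mean()+y0]),m.sum()
red=lambda i:(i[...,0]>110)&(i[...,1]<60)
blue=lambda i:(i[...,2]>110)&(i[...,0]<70)
for n,f,bt,bs in(("red",red,(280,180,310,215),(280,280,310,312)),("blue",blue,(340,190,372,222),(260,240,285,266))):
    a,c=cen(t,f,bt);b,e=cen(s,f,bs); print(n,a,c,b,e,two(t,a,s,b),onz(t,*a,.066))
dark=lambda i:i.sum(-1)<100
for n,b in(("gl",(440,215,462,250)),("gr",(466,222,484,252)),):
    a,c=cen(t,dark,b); print(n,a,c,onz(t,*a,.034))
for n,p in(("bow",(454,272)),("jl",(459,178)),("jr",(488,186))): print(n,onz(t,*p,.021))
print("mouth",onz(t,177,233,.1),onz(s,404,346,.1),two(t,(177,233),s,(404,346)))
for n,p,z in(("jar",(108,243),.085),("carton",(535,247),.06)): print(n,onz(t,*p,z))
for n,im,b in(("t",t["image"],(430,165,500,285)),("m",t["image"],(155,210,215,260)),("ss",s["image"],(190,170,300,225)),("sm",s["image"],(375,330,430,390))):
    c=im[b[1]:b[3],b[0]:b[2]]; k=min(400/c.shape[1],300/c.shape[0]); c=cv2.resize(c,None,fx=k,fy=k,interpolation=cv2.INTER_CUBIC); o=np.zeros((300,400,3),np.uint8); o[:c.shape[0],:c.shape[1]]=c[:300,:400]; print(n,k); globals()["o"+n]=o
cv2.imwrite('pics/crop.png',cv2.cvtColor(np.vstack([np.hstack([ot,om]),np.hstack([oss,osm])]),cv2.COLOR_RGB2BGR))
E
python3 m.py
```

```text
red [292.203125 194.25    ] 64 [293.27659574 295.86170213] 94 (array([0.6136711 , 0.06161552, 0.04803084]), np.float64(0.0004889146945191626)) [0.60999802 0.06018914 0.066     ]
blue [353.58695652 203.89130435] 46 [271.10909091 249.25454545] 55 (array([ 0.59278839, -0.066489  ,  0.05627585]), np.float64(9.024267578134493e-05)) [ 0.59082389 -0.066055    0.066     ]
gl [450.43333333 232.93333333] 30 [ 0.53728802 -0.26896639  0.034     ]
gr [474.21428571 237.67857143] 28 [ 0.52779498 -0.31786898  0.034     ]
bow [ 0.45690106 -0.27775024  0.021     ]
jl [ 0.65765863 -0.29198986  0.021     ]
jr [ 0.64067599 -0.35282761  0.021     ]
mouth [0.52237851 0.28587027 0.1       ] [0.52608682 0.2905304  0.1       ] (array([0.52306488, 0.28787157, 0.09366119]), np.float64(0.0005976699935434629))
jar [0.50277013 0.42954952 0.085     ]
carton [ 0.50639487 -0.43250939  0.06      ]
t 2.5
m 6.0
ss 3.6363636363636362
sm 5.0
```

View pics/crop.png

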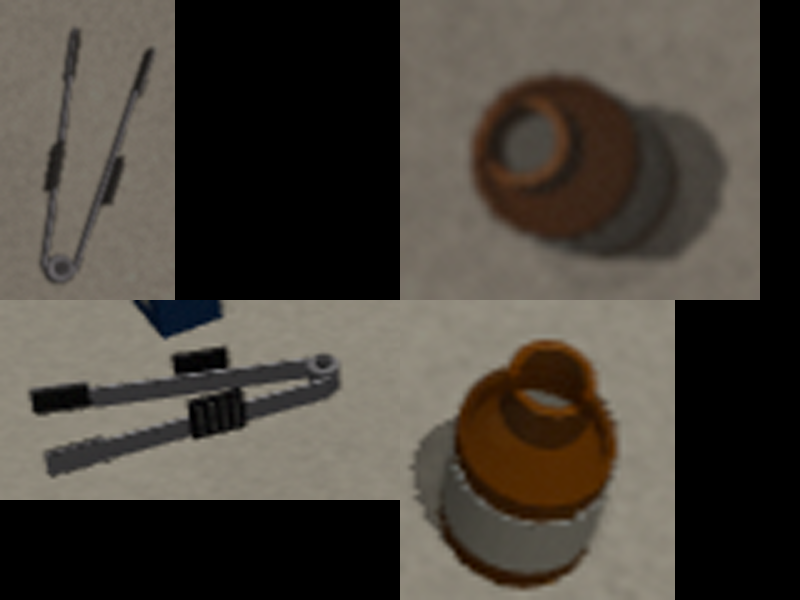

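The crop confirms the grips at top pixels (452,231) and (476,237), and the mouth at (177,234). The tongs come out at about (0.536,-0.295) with yaw about -13°, red at (0.611,0.061) and the mouth at (0.523,0.287). Next I move above the tongs.

```bash
cat >> h.py <<'E'
from scipy.spatial.transform import Rotation as R
def go(P,yawx):
    "shift and turn (tool axes) to TCP P, tool down with tool x at yawx deg"
    s=manip.sense(); q=s["eef_rot"]; A=R.from_quat([q[1],q[2],q[3],q[0]])
    a=np.radians(yawx); c,n=np.cos(a),np.sin(a); B=R.from_matrix(np.array([[c,n,0],[n,-c,0],[0,0,-1]]))
    return (A.inv().apply(np.array(P)-s["eef_pos"]).round(4).tolist(),np.degrees((A.inv()*B).as_rotvec()).round(2).tolist(),s["eef_pos"].round(4).tolist(),round(s["time"],2),s["grip_width"])
E
python3 -c "
from h import *
print(go((.535,-.295,.18),77))"
```

```text
([-0.6742, 0.5982, 0.0514], [-0.01, 0.06, -4.12], [0.1618, 0.5254, 0.2307], 0.1, 0.08519019122509489)
```

Request:
step_arm(motion=[[[-0.337,0.299,0],[0,0,-2]],[[-0.337,0.299,0],[0,0,-2]],[[-0.337,0.299,0],[0,0,-2]],[[-0.337,0.299,0],[0,0,-2]],[[-0.337,0.299,0],[0,0,-2]],[[-0.337,0.299,0],[0,0,-2]],[[-0.337,0.299,0],[0,0,-2]],[[-0.337,0.299,0],[0,0,-2]],[[-0.337,0.299,0],[0,0,-2]],[[-0.337,0.299,0],[0,0,-2]],[[-0.337,0.299,0],[0,0,-2]],[[-0.674,0.598,0],[0,0,-4]],[[-0.674,0.598,0],[0,0,-4]],[[-0.674,0.598,0],[0,0,-4]],[[-0.674,0.598,0],[0,0,-4]],[[-0.674,0.598,0],[0,0,-4]],[[-0.674,0.598,0],[0,0,-4]],[[-0.674,0.598,0],[0,0,-4]],[[-0.674,0.598,0],[0,0,-4]],[[-0.674,0.598,0],[0,0,-4]]])

```text
time: 1.77
eef_pos: [0.504, -0.2279, 0.2309]
eef_rot: [-0.0, 0.783, 0.622, -0.0]
force: [1.0, 0.6, 0.4]
grip_width: 0.0853
```

```bash
python3 -c "
from h import *
print(go((.535,-.295,.18),77))"
```

```text
([-0.0583, 0.0455, 0.0509], [-0.02, -0.01, -0.15], [0.504, -0.2279, 0.2309], 1.77, 0.085294293947207)
```

Request:
step_arm(motion=[[[-0.058,0.046,0.05],[0,0,0]],[[-0.058,0.046,0.05],[0,0,0]],[[-0.058,0.046,0.05],[0,0,0]],[[-0.058,0.046,0.05],[0,0,0]],[[-0.058,0.046,0.05],[0,0,0]],[[-0.058,0.046,0.05],[0,0,0]]])

```text
time: 2.27
eef_pos: [0.5353, -0.2919, 0.1822]
eef_rot: [0.0, 0.783, 0.622, 0.0]
force: [-0.2, 0.7, 0.8]
grip_width: 0.0851
```

```bash
python3 -c "
from h import *
d=shot('wrist','pics/w1.png'); print(d['T'].round(3).tolist())
for P in [(.536,-.295,.018),(.536,-.295,0)]: print(proj(d,P))
print(manip.sense()['eef_pos'])"
```

```text
[[0.227, -0.925, -0.305, 0.457], [0.974, 0.215, 0.071, -0.275], [-0.0, -0.313, 0.95, 0.325], [0.0, 0.0, 0.0, 1.0]]
[316.07575315 211.29913294]
[316.20032984 206.13605108]
[ 0.53537572 -0.29179305  0.18263074]
```

View pics/w1.png

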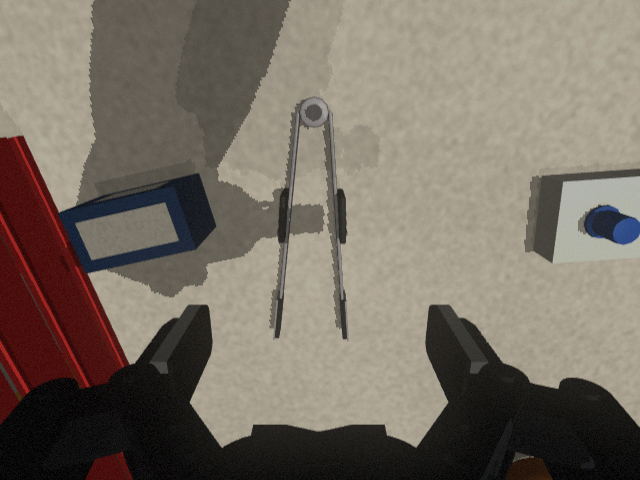

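Wrist view: the bow is at (314,112), the grips at (284,215) and (342,215), and the jaw tips at (277,337) and (346,338).

```bash
python3 -c "
from h import *
d=dict(np.load('pics/w1.npz'))
m=(d['image'].astype(int).sum(-1)<130)
for b in((276,180,294,255),(334,180,352,255)):
    ys,xs=np.nonzero(m[b[1]:b[3],b[0]:b[2]]); print(xs.min()+b[0],xs.max()+b[0],ys.min()+b[1],ys.max()+b[1],xs.mean()+b[0])
g=[onz(d,284.5,215,.018),onz(d,341.5,215,.018)]
B=onz(d,314,112,.02); J=(onz(d,277,337,.012)+onz(d,346,338,.012))/2
print(g,(g[0]+g[1])/2,np.linalg.norm(g[0]-g[1]),B,J,np.linalg.norm(J-B)); v=J-B; y=np.degrees(np.arctan2(v[1],v[0])); print(y)
u=v/np.linalg.norm(v); O=B+u*.085; print('O from bow',O, 'from tip',J-u*.12)
print(go((*O[:2],.06),90+y),go((*O[:2],.003),90+y))
"
```

```text
278 288 189 241 282.8203592814371
337 345 190 241 339.6136363636364
[array([ 0.53307256, -0.32186972,  0.018     ]), array([ 0.54406151, -0.27470668,  0.018     ])] [ 0.53856704 -0.2982882   0.018     ] 0.048426328996624565 [ 0.45778729 -0.27824848  0.02      ] [ 0.6594386  -0.32860245  0.012     ] 0.20799705601121196
-14.020502561553814
O from bow [ 0.54019404 -0.29882611  0.01673072] from tip [ 0.54309966 -0.29955167  0.01661545]
([-0.0057, 0.0061, 0.1226], [0.08, 0.03, 0.95], [0.5354, -0.2918, 0.1826], 2.32, 0.08556517524249685) ([-0.0057, 0.006, 0.1796], [0.08, 0.03, 0.95], [0.5354, -0.2918, 0.1826], 2.32, 0.08556517524249685)
```

Request:
step_arm(motion=[[[-0.006,0.006,0.04],[0,0,1]],[[-0.006,0.006,0.08],[0,0,1]],[[-0.006,0.006,0.12],[0,0,1]],[[-0.006,0.006,0.14],[0,0,1]],[[-0.006,0.006,0.16],[0,0,1]],[[-0.006,0.006,0.17],[0,0,1]],[[-0.006,0.006,0.178],[0,0,1]],[[-0.006,0.006,0.179],[0,0,1]],[[-0.006,0.006,0.179],[0,0,1]],[[-0.006,0.006,0.179],[0,0,1]]])

```text
time: 3.15
eef_pos: [0.5406, -0.3003, 0.0038]
eef_rot: [0.001, 0.789, 0.615, 0.0]
force: [0.0, -0.3, -0.4]
grip_width: 0.0856
```

```bash
python3 -c "
from h import *
d=shot('wrist','pics/w2.png'); print(go((.540,-.2985,.002),76))"
```

```text
([0.0016, -0.0009, 0.0017], [0.12, 0.05, -0.11], [0.5405, -0.3003, 0.0037], 3.2, 0.08520339015493325)
```

View pics/w2.png

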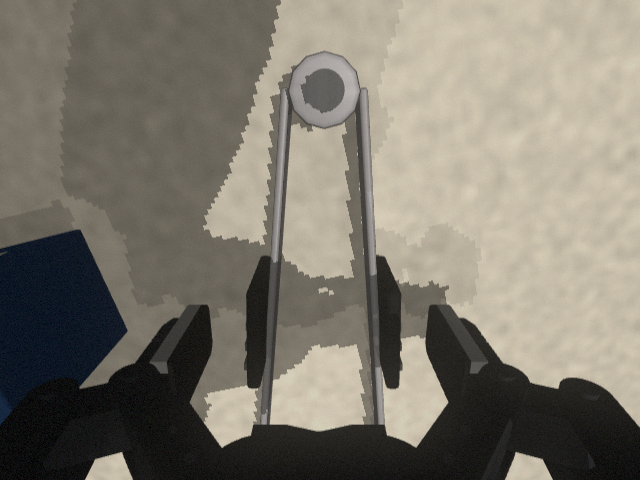

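The tongs sit between the open fingers, with the grips at columns 247–400 and the fingers at 211–428. They are about 1.5 mm off centre, so I correct that and squeeze to carrying width.

Request:
step_arm(motion=[[[0.0015,-0.001,0.001],[0,0,0]],[[0.0015,-0.001,0.001],[0,0,0]],[[0.0015,-0.001,0.001],[0,0,0]],[[0.0015,-0.001,0.001],[0,0,0]]])

```text
time: 3.53
eef_pos: [0.5393, -0.2983, 0.0015]
eef_rot: [0.0, 0.789, 0.615, 0.0]
force: [-0.2, 0.0, 0.4]
grip_width: 0.0859
```

Request:
step_arm(gripper=0.049, motion=[[[0,0,0],[0,0,0]],[[0,0,0],[0,0,0]],[[0,0,0],[0,0,0]],[[0,0,0],[0,0,0]],[[0,0,0],[0,0,0]],[[0,0,0],[0,0,0]],[[0,0,0],[0,0,0]],[[0,0,0],[0,0,0]],[[0,0,0],[0,0,0]],[[0,0,0],[0,0,0]],[[0,0,0],[0,0,0]],[[0,0,0],[0,0,0]]])

```text
time: 4.53
eef_pos: [0.5395, -0.2985, 0.0016]
eef_rot: [0.0, 0.789, 0.615, 0.0]
force: [1.0, 0.3, 5.1]
grip_width: 0.0491
```

Request:
step_arm(motion=[[[0,0,-0.005],[0,0,0]],[[0,0,-0.01],[0,0,0]],[[0,0,-0.02],[0,0,0]],[[0,0,-0.03],[0,0,0]],[[0,0,-0.04],[0,0,0]],[[0,0,-0.05],[0,0,0]],[[0,0,-0.06],[0,0,0]],[[0,0,-0.07],[0,0,0]],[[0,0,-0.08],[0,0,0]],[[0,0,-0.09],[0,0,0]],[[0,0,-0.1],[0,0,0]],[[0,0,-0.11],[0,0,0]],[[0,0,-0.12],[0,0,0]],[[0,0,-0.12],[0,0,0]],[[0,0,-0.12],[0,0,0]],[[0,0,-0.12],[0,0,0]]])

```text
time: 5.87
eef_pos: [0.5391, -0.2981, 0.1208]
eef_rot: [-0.0, 0.789, 0.615, -0.0]
force: [0.2, -0.5, -1.3]
grip_width: 0.049
```

```bash
python3 -c "
from h import *
d=shot('wrist','pics/w3.png'); e=shot('scene','pics/s3.png'); print(go((.54,-.2985,.12),76),manip.sense()['force'])
a=d['image']; b=e['image']; cv2.imwrite('pics/c3.png',cv2.cvtColor(np.hstack([cv2.resize(a,(400,300)),cv2.resize(b[80:260,120:360],(400,300))]),cv2.COLOR_RGB2BGR))"
```

```text
([-0.0002, 0.0012, 0.0006], [-0.07, -0.03, -0.12], [0.5389, -0.298, 0.1206], 5.97, 0.048887988774315896) [ 0.57916711  0.3070106  -0.36321284]
```

View pics/c3.png

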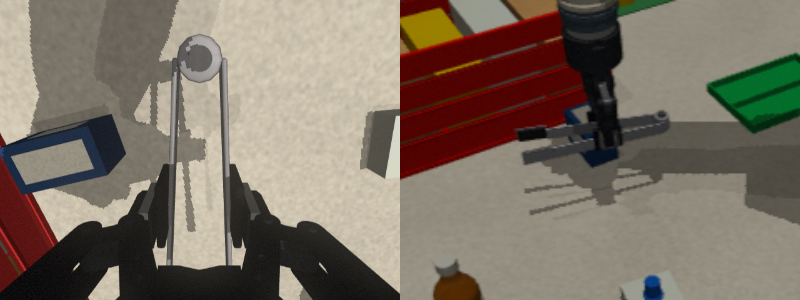

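The tongs are held level and lifted, with the gripper on both grips. Next I move above the rack.

```bash
python3 -c "
from h import *
print(go((.514,.078,.12),80.8))"
```

```text
([0.3586, -0.1159, 0.0009], [-0.07, -0.03, -4.92], [0.5389, -0.298, 0.1206], 5.97, 0.048887988774315896)
```

Request:
step_arm(motion=[[[0.009,-0.003,0],[0,0,0]],[[0.027,-0.009,0],[0,0,0]],[[0.05,-0.016,0],[0,0,-0.5]],[[0.075,-0.024,0],[0,0,-1]],[[0.1,-0.032,0],[0,0,-1.5]],[[0.125,-0.04,0],[0,0,-2]],[[0.15,-0.048,0],[0,0,-2]],[[0.175,-0.056,0],[0,0,-2.5]],[[0.2,-0.065,0],[0,0,-3]],[[0.225,-0.073,0],[0,0,-3]],[[0.25,-0.081,0],[0,0,-3.5]],[[0.275,-0.089,0],[0,0,-4]],[[0.3,-0.097,0],[0,0,-4.5]],[[0.325,-0.105,0],[0,0,-5]],[[0.345,-0.111,0],[0,0,-5]],[[0.355,-0.115,0],[0,0,-5]],[[0.3585,-0.116,0],[0,0,-5]],[[0.3585,-0.116,0],[0,0,-5]],[[0.3585,-0.116,0],[0,0,-5]],[[0.3585,-0.116,0],[0,0,-5]]])

```text
time: 7.63
eef_pos: [0.5143, 0.0768, 0.1212]
eef_rot: [0.0, 0.761, 0.648, -0.0]
force: [0.2, 0.1, -1.1]
grip_width: 0.049
```

```bash
python3 -c "
from h import *
d=shot('top','pics/t4.png'); e=shot('scene','pics/s4.png'); print(go((.514,.078,.12),80.8))
a=d['image'][130:290,220:400]; b=e['image'][190:350,200:380]; cv2.imwrite('pics/c4.png',cv2.cvtColor(np.hstack([cv2.resize(x,None,fx=2.2,fy=2.2,interpolation=2) for x in(a,b)]),cv2.COLOR_RGB2BGR))
J=np.array([.6125,.061,.131])
print(proj(d,J),proj(e,J),proj(d,(.6125,.061,.058)),proj(e,(.6125,.061,.058)))"
```

```text
([0.0011, -0.0005, 0.0012], [-0.0, 0.01, 0.0], [0.5143, 0.0768, 0.1212], 7.73, 0.04880919584136682)
[289.56776175 185.89712148] [292.40803887 268.6975308 ] [292.09360485 193.88050079] [293.37693822 292.35684771]
```

View pics/c4.png

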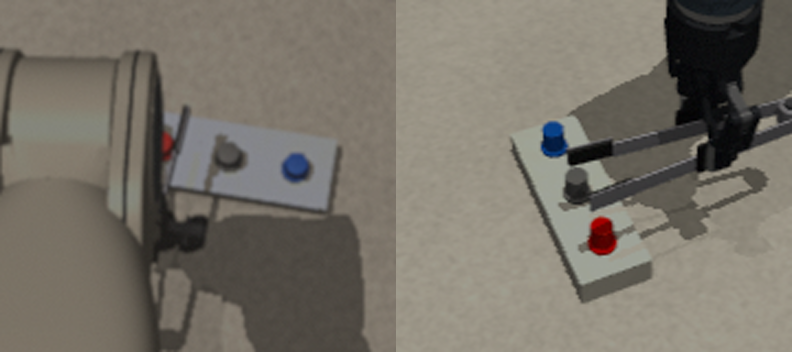

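Top view: the right jaw tip is at about (304,179), with the other hidden by the arm. Scene view: the jaw tips are at about (279,261) and (290.5,282). I compare these with the prediction.

```bash
python3 -c "
from h import *
d=dict(np.load('pics/t4.npz'));e=dict(np.load('pics/s4.npz'))
T=np.array([.5143,.0768,.1212]); a=np.radians(80.8); tx=np.array([np.cos(a),np.sin(a),0]); ty=np.array([np.sin(a),-np.cos(a),0])
for s in(-1,1):
  for z in (.0195,.0015): 
    P=T+ty*.12+tx*s*.0245+[0,0,z]; print(s,z,P,proj(d,P),proj(e,P))
b=e['image'][235:305,265:335]; cv2.imwrite('pics/c5.png',cv2.cvtColor(np.hstack([cv2.resize(b,None,fx=8,fy=8,interpolation=2)]),cv2.COLOR_RGB2BGR))
"
```

```text
-1 0.0195 [0.62883926 0.03342942 0.1407    ] [303.64541104 176.55568305] [277.3760105  259.46312162]
-1 0.0015 [0.62883926 0.03342942 0.1227    ] [304.07291409 178.79174686] [277.84043672 265.66931154]
1 0.0195 [0.63667344 0.0817991  0.1407    ] [278.70005681 172.43292435] [286.68086003 278.03097491]
1 0.0015 [0.63667344 0.0817991  0.1227    ] [279.53571914 174.73167013] [287.02336236 284.17881086]
```

View pics/c5.png

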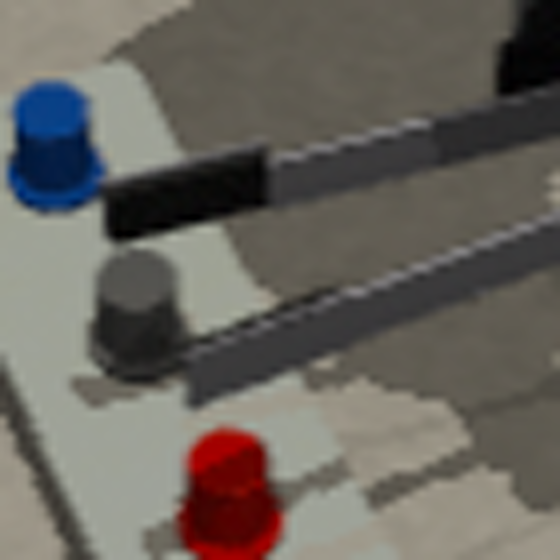

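The jaw tips match the prediction to about 2 mm. I shift 2 mm forward and descend.

Request:
step_arm(motion=[[[0,0.002,0.008],[0,0,0]],[[0,0.002,0.016],[0,0,0]],[[0,0.002,0.024],[0,0,0]],[[0,0.002,0.032],[0,0,0]],[[0,0.002,0.04],[0,0,0]],[[0,0.002,0.047],[0,0,0]],[[0,0.002,0.053],[0,0,0]],[[0,0.002,0.059],[0,0,0]],[[0,0.002,0.065],[0,0,0]],[[0,0.002,0.071],[0,0,0]],[[0,0.002,0.077],[0,0,0]],[[0,0.002,0.08],[0,0,0]],[[0,0.002,0.082],[0,0,0]],[[0,0.002,0.082],[0,0,0]],[[0,0.002,0.082],[0,0,0]]])

```text
time: 8.98
eef_pos: [0.5163, 0.0774, 0.0394]
eef_rot: [0.0, 0.761, 0.649, 0.0]
force: [0.3, 0.2, -0.7]
grip_width: 0.0492
```

```bash
python3 -c "
from h import *
e=shot('scene','pics/s6.png'); print(manip.sense()['eef_pos'],manip.sense()['force'])
b=e['image'][245:325,255:335]; cv2.imwrite('pics/c6.png',cv2.cvtColor(cv2.resize(b,None,fx=7,fy=7,interpolation=2),cv2.COLOR_RGB2BGR))
"
```

```text
[0.51634051 0.07741313 0.03949598] [ 0.33424832  0.40156245 -1.62153287]
```

View pics/c6.png

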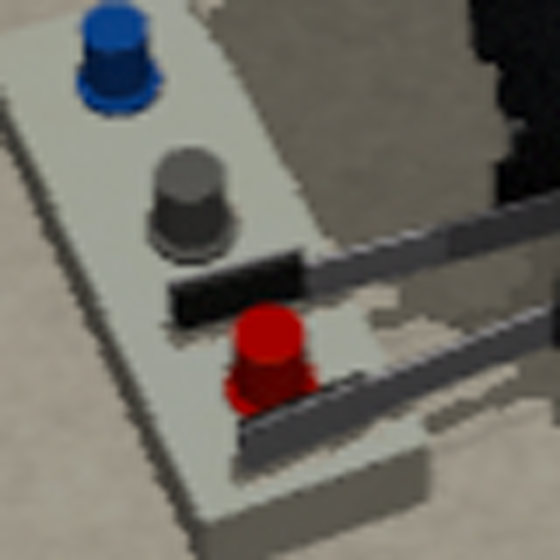

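The red stopper stands centred between the jaws, at (270,355) in the crop against a jaw midpoint of (269,352). Now I close.

Request:
step_arm(gripper=0.036, motion=[[[0,0,0],[0,0,0]],[[0,0,0],[0,0,0]],[[0,0,0],[0,0,0]],[[0,0,0],[0,0,0]],[[0,0,0],[0,0,0]],[[0,0,0],[0,0,0]],[[0,0,0],[0,0,0]],[[0,0,0],[0,0,0]],[[0,0,0],[0,0,0]],[[0,0,0],[0,0,0]]])

```text
time: 9.87
eef_pos: [0.5163, 0.0774, 0.0394]
eef_rot: [0.0, 0.761, 0.649, 0.0]
force: [1.1, -0.1, 3.0]
grip_width: 0.0371
```

```bash
python3 -c "
from h import *
s=manip.sense(); print(s['eef_pos'],s['force'],s['moment'],s['grip_width'])"
```

```text
[0.51633901 0.07741241 0.03935418] [ 1.11269513 -0.05747828  3.02809406] [ 0.04764652 -0.33768936  0.03341588] 0.03708247930998316
```

Request:
step_arm(gripper=0.03, motion=[[[0,0,0],[0,0,0]],[[0,0,0],[0,0,0]],[[0,0,0],[0,0,0]],[[0,0,0],[0,0,0]],[[0,0,0],[0,0,0]]])

```text
time: 10.28
eef_pos: [0.5163, 0.0774, 0.0393]
eef_rot: [0.0, 0.761, 0.649, 0.0]
force: [0.9, 0.2, 2.7]
grip_width: 0.0367
```

```bash
python3 -c "
from h import *
e=shot('scene','pics/s7.png'); s=manip.sense(); print(s['eef_pos'],s['force'],s['grip_width'])
b=e['image'][245:325,255:335]; cv2.imwrite('pics/c7.png',cv2.cvtColor(cv2.resize(b,None,fx=7,fy=7,interpolation=2),cv2.COLOR_RGB2BGR))
"
```

```text
[0.51630477 0.07741844 0.03933633] [0.17346235 1.09087931 2.8435511 ] 0.036648119054263135
```

View pics/c7.png

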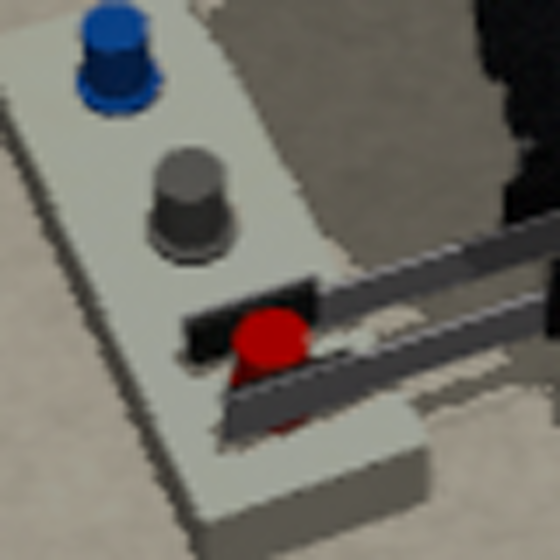

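The jaws are clamped on the red grip at (270,345) in the crop and the width has stalled at 36.7 mm. Lifting straight up.

Request:
step_arm(motion=[[[0,0,-0.004],[0,0,0]],[[0,0,-0.01],[0,0,0]],[[0,0,-0.018],[0,0,0]],[[0,0,-0.026],[0,0,0]],[[0,0,-0.034],[0,0,0]],[[0,0,-0.044],[0,0,0]],[[0,0,-0.056],[0,0,0]],[[0,0,-0.068],[0,0,0]],[[0,0,-0.08],[0,0,0]],[[0,0,-0.092],[0,0,0]],[[0,0,-0.104],[0,0,0]],[[0,0,-0.114],[0,0,0]],[[0,0,-0.122],[0,0,0]],[[0,0,-0.128],[0,0,0]],[[0,0,-0.13],[0,0,0]],[[0,0,-0.13],[0,0,0]],[[0,0,-0.13],[0,0,0]],[[0,0,-0.13],[0,0,0]]])

```text
time: 11.83
eef_pos: [0.5159, 0.0774, 0.1687]
eef_rot: [-0.0, 0.761, 0.649, -0.0]
force: [0.4, -0.1, -1.1]
grip_width: 0.0368
```

```bash
python3 -c "
from h import *
e=shot('scene','pics/s8.png'); s=manip.sense(); print(s['eef_pos'],s['force'],s['grip_width'])
i=e['image'].astype(int); m=(i[...,0]>100)&(i[...,1]<50); m[:190]=0; ys,xs=np.nonzero(m[:,200:400]); print(len(xs),xs.mean()+200,ys.mean())
print(proj(e,(.6125,.061,.046+.13)))
print(go((.523-.098,.287+.0165,.175),80.8))
b=i[190:340,220:420].astype('uint8'); cv2.imwrite('pics/c8.png',cv2.cvtColor(cv2.resize(b,None,fx=3.5,fy=3.5,interpolation=2),cv2.COLOR_RGB2BGR))
"
```

```text
[0.5159115  0.07742119 0.16871285] [-0.6471846   0.30001459 -0.51746929] 0.036616680619844647
83 291.69879518072287 249.34939759036143
[291.75144848 252.6644103 ]
([0.2088, -0.1256, -0.0062], [-0.06, 0.01, 0.08], [0.5159, 0.0774, 0.1687], 11.88, 0.036616680619844647)
```

View pics/c8.png

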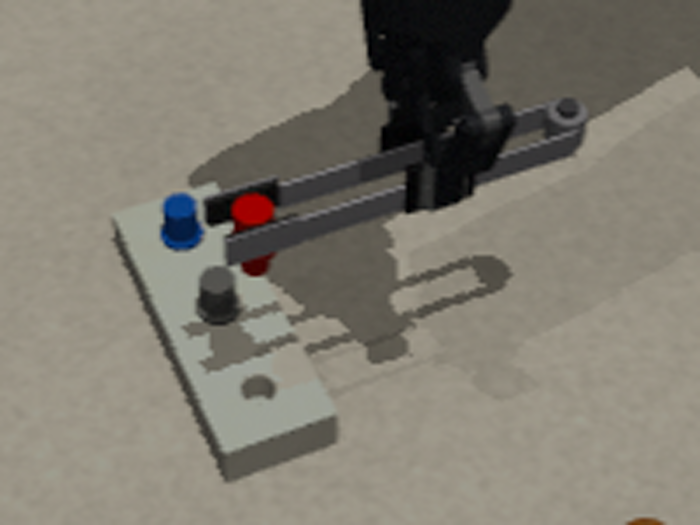

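The stopper is out of its hole and upright in the jaws at (252,230) in the crop. Carrying it to the bottle.

Request:
step_arm(motion=[[[0.005,-0.003,0],[0,0,0]],[[0.014,-0.008,0],[0,0,0]],[[0.028,-0.017,0],[0,0,0]],[[0.044,-0.026,0],[0,0,0]],[[0.06,-0.036,0],[0,0,0]],[[0.077,-0.046,0],[0,0,0]],[[0.094,-0.056,0],[0,0,0]],[[0.111,-0.066,0],[0,0,0]],[[0.128,-0.076,0],[0,0,0]],[[0.145,-0.086,0],[0,0,0]],[[0.162,-0.096,0],[0,0,0]],[[0.178,-0.105,0],[0,0,0]],[[0.191,-0.113,0],[0,0,0]],[[0.2,-0.118,0],[0,0,0]],[[0.206,-0.122,0],[0,0,0]],[[0.209,-0.1235,0],[0,0,0]],[[0.209,-0.1235,0],[0,0,0]],[[0.209,-0.1235,0],[0,0,0]],[[0.209,-0.1235,0],[0,0,0]],[[0.209,-0.1235,0],[0,0,0]]])

```text
time: 13.55
eef_pos: [0.4277, 0.3028, 0.1693]
eef_rot: [0.0, 0.761, 0.648, -0.0]
force: [-0.7, -0.5, -0.4]
grip_width: 0.0365
```

```bash
python3 -c "
from h import *
e=shot('scene','pics/s9.png'); d=shot('top','pics/t9.png'); s=manip.sense(); print(s['eef_pos'],s['force'],s['grip_width'])
C=(.523,.287,.176); print('pred',proj(e,C),proj(d,C))
for im,n,(x,y) in((e,'s',proj(e,C)),(d,'t',proj(d,C))):
    x,y=int(x),int(y); i=im['image'].astype(int)[y-25:y+25,x-25:x+25]; m=(i[...,0]>80)&(i[...,1]<45)&(i[...,2]<45)&(i[...,0]>2.5*i[...,1]); ys,xs=np.nonzero(m); print(n,len(xs),xs.mean()+x-25,ys.mean()+y-25)
b=e['image'][270:410,340:480]; a=d['image'][170:290,120:240]; cv2.imwrite('pics/c9.png',cv2.cvtColor(np.hstack([cv2.resize(x,(400,400),interpolation=2) for x in(b,a)]),cv2.COLOR_RGB2BGR))
"
```

```text
[0.42763426 0.30289222 0.16931242] [-0.30669531  0.28142269 -1.33555076] 0.036509091454783385
pred [410.83927749 318.60167888] [165.21003716 226.82212938]
s 141 409.72340425531917 316.5177304964539
t 77 163.46753246753246 225.6103896103896
```

View pics/c9.png

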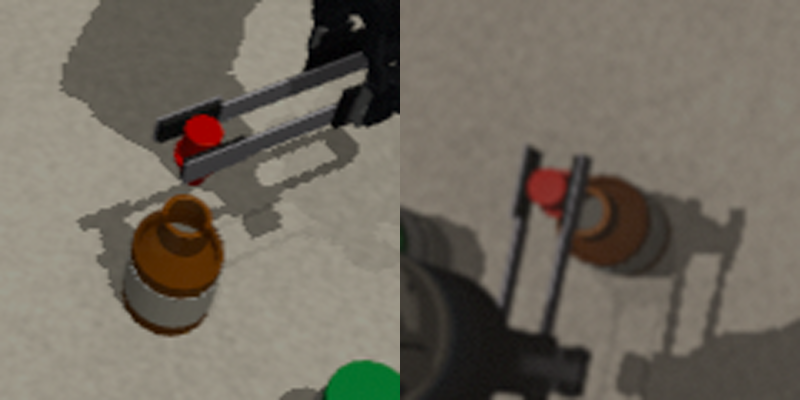

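The stopper hangs upright over the mouth. Scene crop: head (203,130), plug (195,183), mouth (187,215). Top crop: head (550,187), mouth (592,213). The last check is the offset.

```bash
python3 -c "
from h import *
e=dict(np.load('pics/s9.npz'));d=dict(np.load('pics/t9.npz'))
top_t=(120+150*.3,170+187*.3); top_s=(340+203*.35,270+130*.35)
print('head top',two(d,top_t,e,top_s),onz(d,*top_t,.188),onz(e,*top_s,.188))
mt=(120+192*.3,170+213*.3); ms=(340+187*.35,270+215*.35)
print('mouth',two(d,mt,e,ms),onz(d,*mt,.1),onz(e,*ms,.1))
s=manip.sense(); print(s['dq'].round(4),s['time'])
"
```

```text
head top (array([0.52307884, 0.28552238, 0.18301658]), np.float64(0.0005537547039941844)) [0.52250413 0.2838031  0.188     ] [0.52578193 0.28793117 0.188     ]
mouth (array([0.5206018 , 0.28735101, 0.09345699]), np.float64(0.0025651859535364223)) [0.52058218 0.2845866  0.1       ] [0.52300923 0.29073695 0.1       ]
[ 0.0043 -0.0001  0.0001 -0.0005  0.0002 -0.0004] 13.65
```

The head and mouth agree to about 3 mm, the plug sits about 4 cm above the rim, and the arm is still. Handing in.

```bash
python3 -c "
from rig import manip
print(manip.finish_job()); s=manip.sense(); print(s['time'],s['eef_pos'],s['grip_width'])"
```

```text
the job is handed in; nothing more can be done
None
the job is handed in; nothing more can be done
```

I picked up the tongs by their black grips and closed the jaws on the red stopper's grip. I then lifted it straight out of the rack and carried it over the open amber bottle. The job was handed in at about 13.7 s with the stopper still held there; no verdict was reported.

- **Position:** In the last pictures, the stopper's head and the bottle's mouth agree to about 3 mm horizontally.
- **Height and attitude:** The plug's end is about 4 cm above the rim. The stopper looks upright and the joints are practically still.
- **Grip:** The fingers stalled at 36.5 mm on the tongs, against the 39 mm given for jaws closed on a stopper. The pictures still show the stopper firmly held.
- **Disagreement:** The top and scene views differed by up to about 7 mm on single points at an assumed height. For example, the mouth's y was 0.285 in one and 0.291 in the other. This is well inside the 20 mm allowance.
- **Other objects:** I saw no contact with the other stoppers, the bottle, the jar or the carton, but I did not re-measure them at the end.

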